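# Gate-lock the jar clamp

### The arm

A 6-joint arm with a two-finger parallel gripper is mounted at the origin on a cart in front of the work surface, level with it; the furniture and walls round the work are solid. World frame = base frame: x ahead of the robot, y to its left, z up, the work surface at z = 0. Lengths are in m, angles in rad, forces in N, time in s.
With the tool pointing down it reaches from about 0.35 to 0.775 m from the base axis. Payload 5.5 kg.
Tool frame: the origin (TCP) lies at the very end of the fingers, on their centre line; the grasp point (between the pads) lies 19 mm behind it (env.grip_point_offset is the distance from the TCP to the grasp point, in m); z points along the fingers, y is the line along which they close (so a half turn about z gives the same grasp; the last joint's range is limited). The gripper opens to 85 mm and grips with 20 to 120 N. Pads are 22 mm wide; open, the fingers measure 114 mm over their backs; the gripper's body (76 mm by 85 mm) begins 54 mm behind the grasp point. The pads swing forward as they close: fully open they stand 13 mm farther back than shut.
Start: joints at [1.068, 0.313, 0.046, 1.304, 0, 1.431], TCP at [0.204, 0.538, 0.196] pointing down, gripper open.
Joint ranges: [-2.76, 2.76], [-0.86, 1.69], [-1.03, 1.26], [-2.2, 2.34], [-1.47, 1.5], [-3.14, 3.14]. Speed limits (rad/s): [2.57, 2.57, 3.14, 3.14, 3.14, 3.14].

### API

Orientations are given as a unit quaternion [w, x, y, z].
In Python, from workcell import sensors, imaging, workorder, env gives the robot as it stands.
- The arm moves only by the shell command python3 -m handwheel 'ROWS' [FORCE]. ROWS is JSON, a list of rows, each a list of 5 numbers: the shift along the tool's x, y, z in mm, then the turn about the tool's z in rad, then the opening, from 0 (shut) to 1 (fully open). A call has 1 to 8 rows; each row is the pose to reach, as a shift and turn from the pose commanded when the call began, along the tool's axes at that moment; what a row does not reach only later rows make up. A row lasts 1/10 s, in which the tool goes at most 50 mm and 8.59 degrees, less where a joint would pass 70% of its speed; a pose out of reach is approached as far as the arm can. A call with a gripper value outside its range is refused whole. The fingers move at their own pace and stop on an object; FORCE is the grip in N (left out, the last holds). Time passes only in rows, so rows that repeat a pose let the fingers close. It gives the time, the measured TCP pose, the force, the opening and the grip force at its end, in the units of the state.
- sensors.get_state(): the state, without advancing time (a new reading comes with each control period).
- imaging.read_camera(name): name is "scene" or "top"; returns a dict with "color" (384x512x3 uint8, blue, green, red), "z_map" (384x512 float32, m along the optical axis (not along the pixel's ray), 0 where there is no reading), "fx", "fy", "cx", "cy" (pixels), "xyz" and "rotation" of the camera in the world. Camera axes: x right, y down, z forward; pixel columns grow to the right and rows downward; lengths in m; the calibration is good to about 2 mm. A picture is of the moment at which its call begins.
- workorder.hand_in(): hands the job in; it is judged then, once.
The state is a dict: "clock": time; "joint_pos": joint angles; "qvel": joint speeds; "tau": joint torques, N m; "tcp_pos": TCP position; "orientation": TCP orientation; "wrist_force": force on the tool from outside, world axes, zero at the start; "ft_torque": the same for the moment, N m; "finger_gap": finger opening in m; "grip_force": force on a finger pad.
Only numpy, scipy, OpenCV 4.12 (cv2) and the standard library are available. Lean on these libraries where they do the work, as an engineer would, in place of code of your own. Each camera call takes 0.05 s, during which the arm holds its last target. There are 200 camera calls.

### The job

The specimen jar stands in the jar clamp, but the clamp is still open. With closed fingertips, push the clamp's black knob along its L-shaped slot: along the long leg to the corner, so that the sliding keeper closes on the jar, then round the corner to the left (looking from the knob towards the jar) and all the way to the end of the short leg, where it locks. Push gently, do not grip or lift the knob, leave the jar standing in its place and do not disturb the other things on the table, then take the hand away.

Things in the scene. Friction and masses are not known exactly. Their poses are not given: they have to be found in the camera images.
- jar_clamp: Fixed jar clamp: flat housing 250 (x) x 150 (y) mm, top plate 22 mm above the table, turned up to 0.35 rad. Origin: centre of its underside. x runs along the slot's long leg towards the jar, y along the short leg from corner to end (left, facing the jar), z up. Low keeper rails (6 mm high) at x 6 to 56, y +-50 mm; jar cheeks 18 and back stop 30 mm above the plate beyond x = 68 mm.
- slot_start (a point): near end of the slot's long leg, on its centre line, at the top plate's upper face (22 mm above the table): the knob's axis at the very start of the slot. In the clamp's frame (-75, -20, 22) mm.
- slot_corner (a point): the slot's corner, where the knob's axis stands at the end of the long leg, 60 mm from slot_start; (-15, -20, 22) mm in the clamp's frame. The slot is 16 mm wide and the pin 12 mm thick, so the pin has 2 mm of play to each side.
- slot_end (a point): the end of the short leg, where the knob's axis stands when locked, 40 mm from the corner to the clamp's +y; (-15, 20, 22) mm in the clamp's frame. The slot's end stops the pin 2 mm beyond this point.
- knob (a point): middle of the square black knob, 32 x 32 mm, 25 mm high, 29 to 54 mm above the table (this point 41.5). Below it a steel collar, 48 mm across, 7 mm high, slides on the plate and pushes the keeper; a flanged pin in the slot keeps it captive. Starts 0 to 15 mm along the long leg, takes 1 to 3 N, stays where left, may spin. Over 45 N, or pressed from two opposite sides, is forced or gripped.
- keeper (a joint): travel (m) of the steel keeper along clamp x towards the jar, 0 to 0.045; starts at 0 to 0.012, about 0.04 when closed. No spring, about 1 N friction. Its rear bar (88 mm along y, 6 mm high) lies on the plate ahead of the collar, rear face at clamp x = -31 mm + travel; its upright jaw, 34 mm high, is 36 to 47 mm ahead of that face. Push it only through the knob.
- clamped_jar (a point): middle of the specimen jar (46 mm across, 52 mm high, yellow lid) standing in the clamp on the top plate, about 83 mm from the clamp's origin along x; lid top 74 mm above the table. It stays there; the closed keeper's rubber pad stops about 5 mm short of it and keeps it in.
- spare_jar_mid (a point): a second such jar, loose on the table to the clamp's left (clamp +y); bystander, to be left alone; point 7 mm above its underside
- dish_mid (a point): closed culture dish, 91 mm across, 15 mm high, loose on the table to the clamp's right (clamp -y); bystander
- forceps_mid (a point): steel forceps 131 mm long, 9 mm high, lying beside the clamp on its left; bystander
- timer_mid (a point): bench timer 70 x 64 x 20 mm, on the table's left; bystander
- pen_mid (a point): blue and white marker pen 136 mm long, on the table's left front; bystander
Mind the look-alikes: they are no part of the job. Of the things like the part that bears knob, leave any that is blue or orange; of the rest the smaller one is meant.

How it is judged:
By the outcome, as a careful person would: the job done as asked, in the order asked, and still so for the second after the job is handed in, with the robot touching nothing.
It also fails if it takes over 45 s, if anything falls off the work surface, if the arm or the gripper's body presses on something with over 40 N, if the wrist force passes 120 N, or if a joint passes its speed limit or range.

## Working session

There is one attempt and no reset: what is moved stays moved. The work goes in short steps, Python scripts to look and compute and a shell command to move; the robot and the scene stay as the last step left them, time stands still between calls to the robot, and variables do not carry over. Pictures are saved under pics/ and viewed, at most 10 in all, crops included, and the job is handed in when it is done.

```bash
mkdir -p pics; ls; python3 - <<'E'
from workcell import sensors, imaging
import cv2,numpy as np
for n in("scene","top"):
    d=imaging.read_camera(n); cv2.imwrite(f"pics/{n}0.png",d["color"]); np.savez(f"{n}0.npz",**d)
    print(n,d["fx"],d["cx"],d["cy"],d["xyz"],np.round(d["rotation"],3).tolist())
s=sensors.get_state();print({k:np.round(s[k],4).tolist() for k in s})
E
```

```text
pics
scene 446.6550761168481 256.6155885642159 197.08088187269686 [-0.15276493 -0.70686183  0.65982719] [-0.453, 0.814, -0.318, 0.176]
top 478.61790764563966 251.43413297274176 193.35418629116108 [0.39473448 0.01012004 1.31364547] [0.036, -0.696, 0.717, -0.025]
{'clock': 0.1, 'joint_pos': [1.0684, 0.3139, 0.0451, 1.3036, 0.0, 1.4312], 'qvel': [-0.0002, -0.0021, 0.0033, -0.0021, -0.0006, -0.0005], 'tau': [0.0015, -48.1726, 29.9243, 0.0127, -0.0002, -0.0], 'tcp_pos': [0.2038, 0.5371, 0.1955], 'orientation': [-0.0003, 0.1804, 0.9836, -0.0007], 'wrist_force': [0.5069, -0.1275, 0.0631], 'ft_torque': [0.0722, 0.0738, 0.044], 'grip_force': 0.0, 'finger_gap': 0.0852}
```

View pics/top0.png

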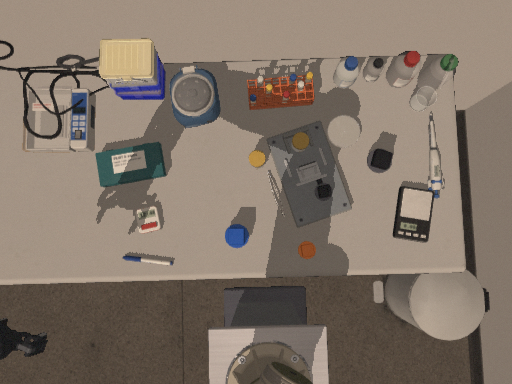

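View pics/scene0.png

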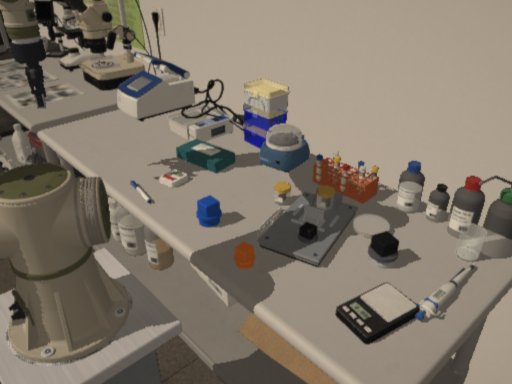

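The top view shows the clamp at about (310,173), with the jar's lid at (301,141). The knob candidates are small black (324,191), larger black (381,159), blue (236,236) and orange (307,250). The small black one on the clamp's slot fits: it is neither blue nor orange, and it is the smaller of the two black ones. I'll confirm it in a crop and measure.

```bash
cat > h.py <<'E'
import numpy as np,cv2
from scipy.spatial.transform import Rotation as R
def rot(d):
    q=d["rotation"]; return R.from_quat([q[1],q[2],q[3],q[0]]).as_matrix()
def ray(d,u,v,z):
    r=rot(d)@np.array([(u-d["cx"])/d["fx"],(v-d["cy"])/d["fy"],1.]); return d["xyz"]+r*(z-d["xyz"][2])/r[2]
def cloud(d):
    v,u=np.indices(d["z_map"].shape); Z=d["z_map"]
    return np.stack([(u-d["cx"])/d["fx"]*Z,(v-d["cy"])/d["fy"]*Z,Z],-1)@rot(d).T+d["xyz"]
def blobs(m,lo=20):
    n,l,s,c=cv2.connectedComponentsWithStats(m.astype(np.uint8)); return [(s[i,4],c[i],l==i) for i in range(1,n) if s[i,4]>=lo]
E
python3 - <<'E'
from h import *
d=dict(np.load("top0.npz")); P=cloud(d); c=d["color"]; hsv=cv2.cvtColor(c,cv2.COLOR_BGR2HSV)
cv2.imwrite("pics/crop0.png",cv2.resize(c[110:240,250:400],None,fx=4.5,fy=4.5,interpolation=cv2.INTER_CUBIC))
W=np.zeros(c.shape[:2],bool);W[110:240,255:400]=1
# plate
m=W&(abs(P[...,2]-.022)<.006)&(c.max(2)<150)
a,ct,mm=max(blobs(cv2.morphologyEx(m.astype(np.uint8),cv2.MORPH_CLOSE,np.ones((5,5)))),key=lambda b:b[0])
r=cv2.minAreaRect(np.argwhere(mm)[:,::-1].astype(np.float32)); B=cv2.boxPoints(r); print("plate",a,r)
Q=np.array([ray(d,u,v,.022) for u,v in B]); print(Q.round(4),"sides",np.linalg.norm(Q-np.roll(Q,1,0),axis=1).round(4),"ctr",Q.mean(0).round(4))
for n,mk,z in(("black",W&(c.max(2)<40),.054),("lid",W&(abs(hsv[...,0].astype(int)-22)<8)&(hsv[...,1]>120),.074)):
  for a,ct,mm in blobs(mk): print(n,a,ct.round(1),"ray",ray(d,*ct,z).round(4),"medz",np.median(P[mm][:,2]).round(4))
E
```

```text
plate 4799 ((310.7001647949219, 172.9171142578125), (94.4054183959961, 62.83784484863281), 71.07535552978516)
[[ 0.6573 -0.0152  0.022 ]
 [ 0.7088 -0.1797  0.022 ]
 [ 0.4616 -0.2518  0.022 ]
 [ 0.4114 -0.09    0.022 ]] sides [0.257  0.1723 0.2575 0.1694] ctr [ 0.5598 -0.1342  0.022 ]
black 308 [380.9 158.5] ray [ 0.5873 -0.3178  0.054 ] medz 0.0656
black 21 [319.  181.2] ray [ 0.5318 -0.1519  0.054 ] medz 0.0061
black 154 [323.8 190.7] ray [ 0.5064 -0.1634  0.054 ] medz 0.0544
black 92 [396.4 213.9] ray [ 0.4398 -0.3505  0.054 ] medz 0.0148
lid 224 [300.1 140.4] ray [ 0.6388 -0.1043  0.074 ] medz 0.0739
lid 148 [259. 158.] ray [0.5955 0.0047 0.074 ] medz 0.0519
```

View pics/crop0.png

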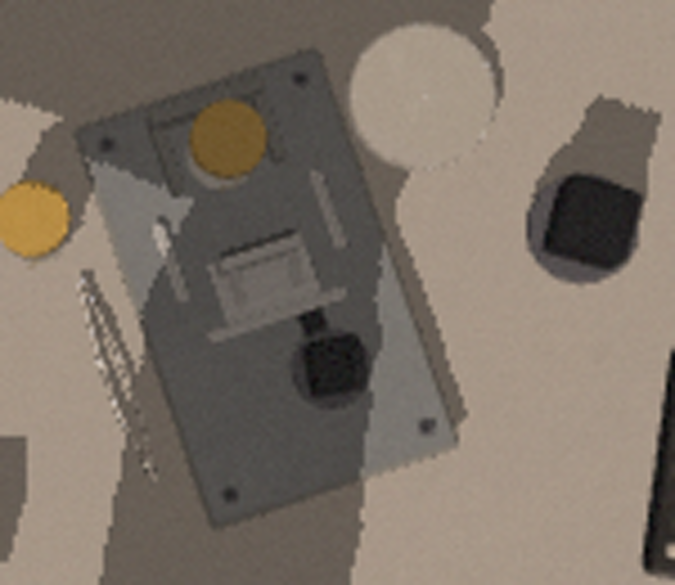

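The crop shows the small black knob at (335,362), on its collar in the clamp's slot. The slot opening ahead of it runs to the keeper bar, so this is the one meant. The larger black knob at (595,222) stands outside the clamp. The plate mask took in shadow, so I'm redoing the pose from the visible corners and the jar lid.

```bash
python3 - <<'E'
from h import *
from workcell import env
print(env.grip_point_offset)
d=dict(np.load("top0.npz"))
C=np.array([(318,48),(458,440),(218,527),(78,130)])/4.5-.5+.11+[250,110]
Q=np.array([ray(d,*p,.022) for p in C]); print("sides",np.linalg.norm(Q-np.roll(Q,-1,0),axis=1).round(4))
o=Q.mean(0); x=(Q[0]+Q[3]-Q[1]-Q[2]); x/=np.linalg.norm(x); y=np.array([-x[1],x[0],0]); yaw=np.arctan2(x[1],x[0])
print("o",o.round(4),"yaw",yaw)
loc=lambda p:np.round([(p-o)@x*1e3,(p-o)@y*1e3],1)
k=ray(d,323.8,190.7,.054); l=ray(d,300.1,140.4,.074); print("knob",loc(k),"lid",loc(l))
for n,p in dict(start=(-75,-20),corner=(-15,-20),end=(-15,20)).items(): print(n,(o+x*p[0]/1e3+y*p[1]/1e3).round(4))
d2=dict(np.load("scene0.npz"));c=d2["color"];P=cloud(d2)
for a,ct,mm in blobs(c.max(2)<45):
  if abs(ct-[308,231]).max()<14:
    t=P[mm]; print("scene knob",a,ct,np.median(t,0).round(4)); t=t[t[:,2]>.0515]; print("top",len(t),t.mean(0).round(4),loc(t.mean(0)))
E
```

```text
0.0187
sides [0.2522 0.1529 0.2547 0.1545]
o [ 0.559 -0.13   0.022] yaw 0.3004348474787362
knob [-60.2 -16.4] lid [83.8  1. ]
start [ 0.4933 -0.1713  0.022 ]
corner [ 0.5506 -0.1535  0.022 ]
end [ 0.5388 -0.1153  0.022 ]
scene knob 300 [307.61 232.24] [ 0.4967 -0.1694  0.0455]
top 105 [ 0.4989 -0.17    0.0591] [-69.3 -20.4]
```

```bash
python3 -m handwheel '[[-20,-24,0,-0.08,0],[-50,-58,0,-0.16,0],[-80,-94,0,-0.25,0],[-110,-128,0,-0.33,0],[-140,-164,0,-0.42,0],[-170,-200,0,-0.5,0],[-200,-235,0,-0.58,0],[-230,-270,0,-0.663,0]]' 20
cat >> h.py <<'E'
def rel(x,y,z):
    "shift in tool mm to clamp-frame target x,y (mm), world z (mm); turn about tool z"
    from workcell import sensors
    s=sensors.get_state(); q=s["orientation"]; T=R.from_quat([q[1],q[2],q[3],q[0]]).as_matrix()
    o=np.array([.559,-.130,0]);a=.3004; X=np.array([np.cos(a),np.sin(a),0]);Y=np.array([-X[1],X[0],0]); t=s["tcp_pos"]
    p=o+X*x/1e3+Y*y/1e3+[0,0,z/1e3]
    print("clamp",((t-o)@X*1e3).round(1),((t-o)@Y*1e3).round(1),t[2].round(4),"shift",((p-t)@T*1e3).round(1),"turn",np.arctan2(-Y@T[:,0],-X@T[:,0]).round(3),"F",np.round(s["wrist_force"],2),"t",s["clock"],"q",np.round(s["joint_pos"],2),"gap",s["finger_gap"])
E
python3 -c "from h import *; rel(-112,-20,120)"
```

```text
clock: 0.9
tcp_pos: [0.3232, 0.2018, 0.1961]
orientation: [0.0, -0.151, 0.988, 0.0]
wrist_force: [1.8, 0.1, -0.1]
finger_gap: -0.0001
grip_force: 0.0
clamp -127.1 386.7 0.1961 shift [ -13.5 -406.8   76.1] turn 0.004 F [ 1.78  0.12 -0.12] t 0.9 q [ 0.35 -0.06 -0.39  1.24  0.    0.04] gap -8.37208893550013e-05
```

```bash
python3 -m handwheel '[[-2,-45,0,0,0],[-4,-95,0,0,0],[-6,-145,0,0,0],[-8,-195,0,0,0],[-10,-245,20,0,0],[-11,-295,40,0,0],[-12,-345,60,0,0],[-13,-380,75,0,0]]'
python3 -m handwheel '[[0,-20,10,0,0],[0,-27,30,0,0],[0,-27,55,0,0],[0,-27,70,0,0],[0,-27,80,0,0],[0,-27,85,0,0],[0,-27,85,0,0]]'
python3 - <<'E'
from h import *; rel(-95,-20,35)
from workcell import imaging
d=imaging.read_camera("scene");c=d["color"]; cv2.imwrite("pics/s1.png",cv2.resize(c[150:280,230:400],None,fx=4.5,fy=4.5,interpolation=cv2.INTER_CUBIC))
E
```

```text
clock: 1.7
tcp_pos: [0.4481, -0.1577, 0.1204]
orientation: [0.0, -0.149, 0.989, 0.0]
wrist_force: [1.7, 1.4, 0.1]
finger_gap: -0.0002
grip_force: 0.0
clock: 2.4
tcp_pos: [0.4558, -0.1809, 0.036]
orientation: [-0.0, -0.15, 0.989, 0.0]
wrist_force: [0.0, -0.4, 0.2]
finger_gap: -0.0002
grip_force: 0.0
clamp -113.6 -18.1 0.036 shift [-18.6  -1.9   1. ] turn 0.0 F [ 0.04 -0.44  0.22] t 2.4 q [-0.54  0.26 -0.44  0.87  0.   -0.84] gap -0.0002084466808022722
```

View pics/s1.png

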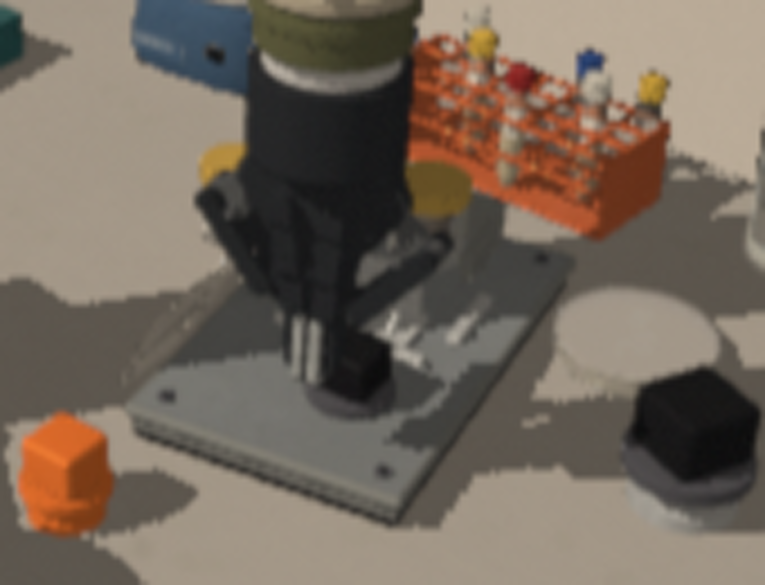

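The picture shows the shut fingertips at crop (305,350), next to the knob at (355,365). That looks closer or more to the left than I expected, so I'll check by projecting the TCP into both views.

```bash
python3 - <<'E'
from h import *
from workcell import imaging,sensors
o=np.array([.559,-.130,0]);a=.3004;X=np.array([np.cos(a),np.sin(a),0]);Y=np.array([-X[1],X[0],0])
t=sensors.get_state()["tcp_pos"]
def proj(d,p):
    q=rot(d).T@(p-d["xyz"]); return (q[:2]/q[2]*d["fx"]+[d["cx"],d["cy"]]).round(1)
W=lambda x,y,z:o+X*x/1e3+Y*y/1e3+[0,0,z/1e3]
d=imaging.read_camera("scene");P=cloud(d)
cc=lambda p:((np.array(p)-[230,150])*4.5).round()
print("tcp in crop",cc(proj(d,t)),"knob(-61,-19,41)",cc(proj(d,W(-61,-19,41.5))))
for n,p in dict(nr=(-125,-75),nl=(-125,75),fr=(125,-75)).items(): print(n,cc(proj(d,W(*p,22))))
for u,v in((305,340),(305,370),(360,365),(290,440),(65,430)):
    p=P[int(v/4.5+150),int(u/4.5+230)]; print(u,v,p.round(4),"clamp",((p-o)@X*1e3).round(1),((p-o)@Y*1e3).round(1))
e=imaging.read_camera("top"); cv2.imwrite("pics/t1.png",cv2.resize(e["color"][110:240,250:400],None,fx=4.5,fy=4.5,interpolation=cv2.INTER_CUBIC))
print("tcp top crop",(proj(e,t)-[250,110])*4.5)
E
```

```text
tcp in crop [308. 427.] knob(-61,-19,41) [353. 366.]
nr [400. 499.]
nl [135. 405.]
fr [573. 257.]
305 340 [ 0.4439 -0.1845  0.0992] clamp -126.1 -18.0
305 370 [ 0.4452 -0.1845  0.0798] clamp -124.8 -18.4
360 365 [ 0.4966 -0.1787  0.0539] clamp -74.0 -28.1
290 440 [ 0.4579 -0.1669  0.0214] clamp -107.5 -5.3
65 430 [ 0.3594 -0.1058  0.0442] clamp -183.5 82.2
tcp top crop [361.8 449.1]
```

View pics/t1.png

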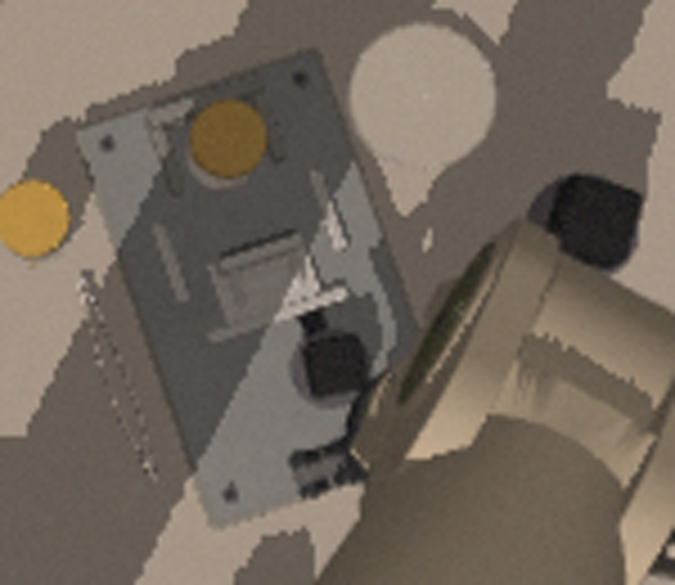

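```bash
python3 - <<'E'
from h import *
from workcell import imaging
d=imaging.read_camera("scene");P=cloud(d)
for v in range(376,440,8):
    print(v,[ (P[int(v/4.5+150),int(u/4.5+230)]*1e3).round().tolist() for u in (290,306,320)], [d["color"][int(v/4.5+150),int(u/4.5+230)].tolist() for u in(290,306,320)])
E
```

```text
376 [[496.0, -131.0, 22.0], [447.0, -186.0, 77.0], [451.0, -191.0, 78.0]] [[108, 114, 115], [81, 85, 88], [77, 82, 84]]
384 [[492.0, -135.0, 21.0], [492.0, -147.0, 28.0], [492.0, -157.0, 33.0]] [[108, 113, 114], [81, 83, 85], [44, 46, 47]]
392 [[486.0, -141.0, 21.0], [484.0, -154.0, 30.0], [490.0, -158.0, 29.0]] [[108, 113, 115], [83, 84, 87], [71, 71, 74]]
400 [[482.0, -144.0, 22.0], [485.0, -154.0, 26.0], [488.0, -160.0, 28.0]] [[109, 114, 115], [87, 90, 92], [75, 74, 78]]
408 [[478.0, -148.0, 20.0], [484.0, -155.0, 22.0], [483.0, -165.0, 28.0]] [[110, 116, 117], [106, 111, 112], [74, 74, 77]]
416 [[472.0, -154.0, 21.0], [478.0, -161.0, 22.0], [484.0, -165.0, 21.0]] [[110, 115, 116], [108, 114, 115], [99, 104, 106]]
424 [[465.0, -160.0, 22.0], [472.0, -166.0, 22.0], [477.0, -171.0, 22.0]] [[110, 114, 116], [108, 113, 115], [107, 113, 115]]
432 [[460.0, -165.0, 22.0], [467.0, -171.0, 22.0], [473.0, -175.0, 21.0]] [[108, 113, 115], [107, 114, 115], [107, 113, 114]]
```

```bash
cat > tip.py <<'E'
from h import *
from workcell import imaging,sensors
for n in("scene","top"):
    d=imaging.read_camera(n);P=cloud(d);s=sensors.get_state();t=s["tcp_pos"]
    m=(np.hypot(P[...,0]-t[0],P[...,1]-t[1])<.03)&(P[...,2]>t[2]-.03)&(P[...,2]<t[2]+.2)&(d["z_map"]>0)
    z=np.sort(P[m][:,2]); print(n,s["clock"],t.round(4),m.sum(),"hist",np.histogram(z,np.arange(.0,.2,.01))[0])
E
python3 tip.py; python3 -m handwheel '[[0,0,0,0,0],[0,0,0,0,0]]'; python3 tip.py
```

```text
scene 2.65 [ 0.4567 -0.1817  0.0371] 1200 hist [ 21  71 253   2   0   0   0  21  47  53  51  53 125  64  63  90  82 134
  64]
top 2.7 [ 0.4566 -0.1816  0.037 ] 52 hist [ 0  6 43  0  0  0  0  0  0  0  0  0  2  1  0  0  0  0  0]
clock: 2.9
tcp_pos: [0.4562, -0.1815, 0.0365]
orientation: [0.0, -0.15, 0.989, -0.0]
wrist_force: [-0.3, -0.0, 0.2]
finger_gap: 0.0002
grip_force: 0.0
scene 2.95 [ 0.4561 -0.1814  0.0364] 1202 hist [ 29  83 250   0   0   0   0  19  51  55  45  68 121  57  60  87  89 124
  61]
top 3.0 [ 0.4561 -0.1814  0.0364] 53 hist [ 0  7 41  1  0  0  0  0  0  0  0  0  4  0  0  0  0  0  0]
```

Both cameras' calibration fits the knob, but the visible fingertips end at z≈0.072 while the TCP reads 0.037. A gentle advance settles it: true tips will meet the knob, and tips that are 36 mm higher will pass over it.

```bash
python3 -m handwheel '[[-5,-2,0,0,0],[-10,-2,0,0,0],[-15,-2,0,0,0],[-18,-2,0,0,0],[-21,-2,0,0,0],[-24,-2,0,0,0],[-27,-2,0,0,0],[-30,-2,0,0,0]]';  python3 -m handwheel '[[-3,0,0,0,0],[-6,0,0,0,0],[-6,0,0,0,0],[-6,0,0,0,0]]'
python3 tip.py
python3 - <<'E'
from h import *; rel(-42,-20,36)
from workcell import imaging
d=imaging.read_camera("scene");c=d["color"]; cv2.imwrite("pics/s2.png",cv2.resize(c[150:280,230:400],None,fx=4.5,fy=4.5,interpolation=cv2.INTER_CUBIC))
E
```

```text
clock: 3.8
tcp_pos: [0.4855, -0.1743, 0.0363]
orientation: [-0.0, -0.15, 0.989, 0.0]
wrist_force: [-0.4, -0.8, 0.5]
finger_gap: 0.0001
grip_force: 0.0
clock: 4.2
tcp_pos: [0.491, -0.1726, 0.0362]
orientation: [-0.0, -0.15, 0.989, 0.0]
wrist_force: [0.0, 0.1, 0.7]
finger_gap: 0.0002
grip_force: 0.0
scene 4.25 [ 0.491  -0.1726  0.0363] 1302 hist [  0  21 256  55  66  83   0  24  45  53  44  66 112  59  58  87  85 134
  50]
top 4.3 [ 0.4909 -0.1726  0.0362] 51 hist [ 0  3 22  2  5 17  0  0  0  0  0  0  1  1  0  0  0  0  0]
clamp -77.7 -20.6 0.0362 shift [-35.7   0.6   0.2] turn -0.0 F [-0.53 -0.02  0.03] t 4.3 q [-0.49  0.32 -0.36  0.89  0.   -0.79] gap -2.027165894599668e-05
```

View pics/s2.png

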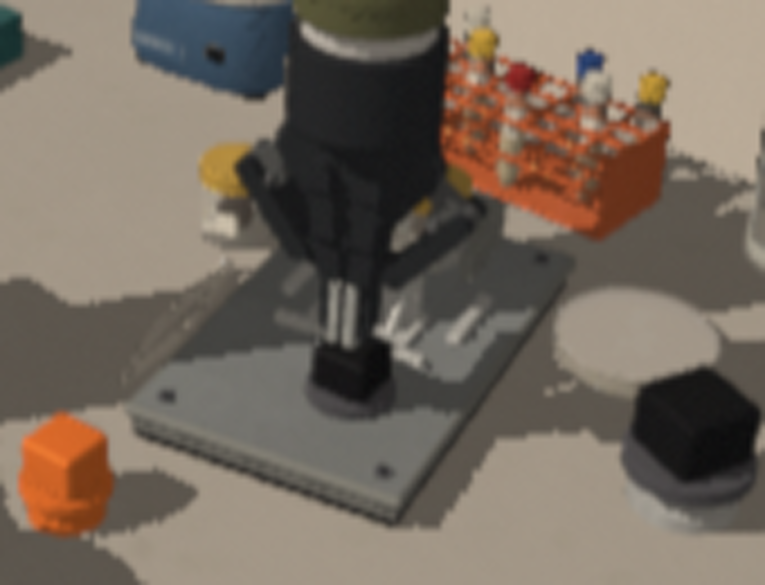

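The picture shows the fingertips standing above and over the knob (bottom at (343,345)), and the knob hasn't moved. The tips are therefore about 35 mm higher than reported, and the camera is to be trusted on height. I'll back off and go lower, checking as I go.

```bash
python3 -m handwheel '[[15,0,0,0,0],[32,0,0,0,0],[36,0,0,0,0],[36,0,5,0,0],[36,0,10,0,0],[36,0,15,0,0],[36,0,20,0,0],[36,0,20,0,0]]'; cat > tip2.py <<'E'
from h import *
from workcell import imaging,sensors
d=imaging.read_camera("scene");P=cloud(d);s=sensors.get_state();t=s["tcp_pos"]
o=np.array([.559,-.130,0]);a=.3004;X=np.array([np.cos(a),np.sin(a),0]);Y=np.array([-X[1],X[0],0])
m=(np.hypot(P[...,0]-t[0],P[...,1]-t[1])<.03)&(P[...,2]>.028)&(P[...,2]<t[2]+.06)&(d["z_map"]>0)
z=P[m]; print("tip low z",np.sort(z[:,2])[:12].round(4)); q=z[z[:,2]<np.percentile(z[:,2],60)]
rx=(q-o)@X*1e3; ry=(q-o)@Y*1e3; print("tip clamp x",np.percentile(rx,[3,50,97]).round(1),"y",np.percentile(ry,[3,50,97]).round(1)); rel(-100,-20,0)
E
python3 tip2.py
```

```text
clock: 5.15
tcp_pos: [0.4563, -0.1828, 0.0152]
orientation: [-0.001, -0.15, 0.989, 0.001]
wrist_force: [-1.0, 0.5, -1.1]
finger_gap: -0.0001
grip_force: 0.0
tip low z [0.0516 0.0521 0.0521 0.0522 0.0538 0.0541 0.0543 0.0551 0.0552 0.0556
 0.0557 0.0558]
tip clamp x [-127.2 -123.7 -112. ] y [-33.3 -24.5  -7.8]
clamp -113.6 -20.2 0.0156 shift [-13.6   0.2  15.6] turn 0.0 F [ 0.23  0.92 -0.01] t 5.2 q [-0.54  0.29 -0.46  0.82  0.   -0.85] gap -0.0003662313287672269
```

No contact at a reported z of 0.0156, which is below the plate's top, so the tool-length offset of about 36 mm is confirmed. In x and y the tips fit the reported pose. I'll go down to a true height of about 36 mm and push.

```bash
python3 -m handwheel '[[0,0,5,0,0],[0,0,10,0,0],[0,0,15,0,0],[-5,0,15,0,0],[-10,0,15,0,0],[-15,0,15,0,0],[-17,0,15,0,0],[-17,0,15,0,0]]'; python3 tip2.py;  python3 -m handwheel '[[-2,0,0,0,0],[-4,0,0,0,0],[-6,0,0,0,0],[-8,0,0,0,0],[-10,0,0,0,0],[-12,0,0,0,0],[-14,0,0,0,0],[-16,0,0,0,0]]'; python3 -c "from h import *; rel(-42,-20,0)"
```

```text
clock: 6.0
tcp_pos: [0.4735, -0.1782, 0.0015]
orientation: [0.0, -0.15, 0.989, -0.0]
wrist_force: [-0.0, -0.2, -0.2]
finger_gap: 0.0003
grip_force: 0.0
tip low z [0.0287 0.0289 0.0295 0.0296 0.031  0.0322 0.0338 0.0339 0.0362 0.0372
 0.0373 0.0376]
tip clamp x [-108.9 -104.3  -70.2] y [-34.6 -28.2 -10.4]
clamp -96.2 -20.7 0.0014 shift [3.8 0.7 1.4] turn 0.0 F [-0.92  0.02  0.61] t 6.05 q [-0.52  0.33 -0.45  0.8   0.   -0.82] gap -0.0003605038806059405
clock: 6.85
tcp_pos: [0.4883, -0.1735, 0.0013]
orientation: [-0.0, -0.149, 0.989, -0.0]
wrist_force: [-0.8, -0.4, 0.6]
finger_gap: 0.0
grip_force: 0.4
clamp -80.5 -20.7 0.0013 shift [-38.5   0.7   1.3] turn -0.0 F [-0.78 -0.36  0.6 ] t 6.85 q [-0.5   0.35 -0.41  0.81 -0.   -0.8 ] gap 3.8543550111217924e-05
```

```bash
python3 -m handwheel '[[-2.5,0,0,0,0],[-5,0,0,0,0],[-7.5,0,0,0,0],[-10,0,0,0,0],[-12.5,0,0,0,0],[-15,0,0,0,0],[-17.5,0,0,0,0],[-20,0,0,0,0]]';  python3 -m handwheel '[[-2,0,0,0,0],[-4,0,0,0,0],[-6,0,0,0,0],[-8,0,0,0,0],[-10,0,0,0,0],[-12,0,0,0,0],[-14,0,0,0,0],[-14,0,0,0,0]]'; python3 - <<'E'
from h import *; rel(-42,-20,0)
from workcell import imaging
d=imaging.read_camera("scene");c=d["color"]; np.savez("s3.npz",**d);cv2.imwrite("pics/s3.png",cv2.resize(c[150:280,230:400],None,fx=4.5,fy=4.5,interpolation=cv2.INTER_CUBIC))
E
```

```text
clock: 7.65
tcp_pos: [0.5075, -0.1676, 0.0013]
orientation: [-0.0, -0.149, 0.989, -0.0]
wrist_force: [-2.2, -2.1, 2.2]
finger_gap: -0.0003
grip_force: 1.2
clock: 8.45
tcp_pos: [0.5212, -0.1631, 0.0012]
orientation: [0.0, -0.15, 0.989, 0.0]
wrist_force: [-1.4, -0.8, 0.3]
finger_gap: 0.0003
grip_force: 0.2
clamp -45.9 -20.4 0.0012 shift [-3.9  0.4  1.2] turn 0.0 F [-1.43 -0.83  0.33] t 8.45 q [-0.45  0.4  -0.34  0.83  0.   -0.75] gap 0.00026477037931805017
```

View pics/s3.png

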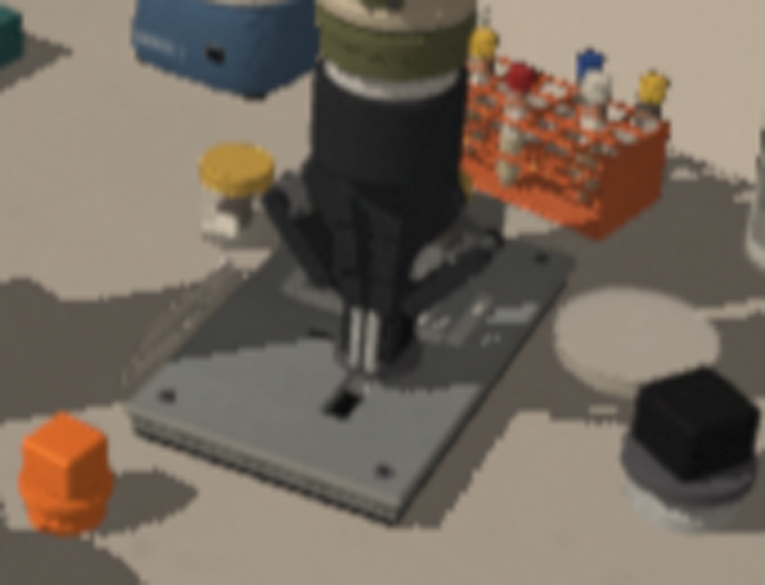

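The knob has moved forward with the fingertips at (360,340), and the slot now lies open behind it at (343,403). I'll creep on to the stop, watching the force.

```bash
python3 -m handwheel '[[-1,0,0,0,0],[-2,0,0,0,0],[-3,0,0,0,0],[-4,0,0,0,0],[-4,0,0,0,0]]'; python3 -m handwheel '[[-0.5,0,0,0,0],[-1,0,0,0,0],[-1.5,0,0,0,0],[-1.5,0,0,0,0]]'
```

```text
clock: 9.0
tcp_pos: [0.5246, -0.1621, 0.0012]
orientation: [0.0, -0.15, 0.989, 0.0]
wrist_force: [-1.3, -0.7, -0.1]
finger_gap: 0.0
grip_force: 0.6
clock: 9.4
tcp_pos: [0.526, -0.1618, 0.0012]
orientation: [0.0, -0.15, 0.989, 0.0]
wrist_force: [-0.8, -0.5, -0.4]
finger_gap: -0.0
grip_force: 0.6
```

```bash
python3 -m handwheel '[[-0.5,0,0,0,0],[-1,0,0,0,0],[-1.5,0,0,0,0],[-1.5,0,0,0,0]]'; python3 -m handwheel '[[-0.5,0,0,0,0],[-1,0,0,0,0],[-1,0,0,0,0]]';python3 tip2.py
```

```text
clock: 9.8
tcp_pos: [0.5275, -0.1614, 0.0013]
orientation: [0.0, -0.15, 0.989, 0.0]
wrist_force: [0.1, -0.6, -0.6]
finger_gap: -0.0003
grip_force: 0.5
clock: 10.1
tcp_pos: [0.5284, -0.1611, 0.0013]
orientation: [0.0, -0.15, 0.989, 0.0]
wrist_force: [-1.0, 0.2, -1.7]
finger_gap: -0.0001
grip_force: 0.5
tip low z [0.028  0.0281 0.0281 0.0283 0.0283 0.0288 0.029  0.0291 0.0293 0.0294
 0.0295 0.0295]
tip clamp x [-51.8 -43.8 -13.1] y [-34.9 -27.2   0.4]
clamp -38.4 -20.6 0.0013 shift [61.6  0.6  1.3] turn -0.0 F [-0.45 -0.27 -0.47] t 10.15 q [-0.44  0.41 -0.33  0.84  0.   -0.74] gap 0.00013498961877507533
```

```bash
for i in 1; do python3 -m handwheel '[[-0.5,0,0,0,0],[-1,0,0,0,0],[-1,0,0,0,0],[-1,0,0,0,0]]'; done; python3 - <<'E'
from h import *
from workcell import imaging
o=np.array([.559,-.130,0]);a=.3004;X=np.array([np.cos(a),np.sin(a),0]);Y=np.array([-X[1],X[0],0])
d=imaging.read_camera("top");c=d["color"];cv2.imwrite("pics/t2.png",cv2.resize(c[110:240,250:400],None,fx=4.5,fy=4.5,interpolation=cv2.INTER_CUBIC))
E
```

```text
clock: 10.55
tcp_pos: [0.5293, -0.1608, 0.0013]
orientation: [0.0, -0.15, 0.989, 0.0]
wrist_force: [-0.7, -0.6, -0.6]
finger_gap: 0.0
grip_force: 0.6
```

View pics/t2.png

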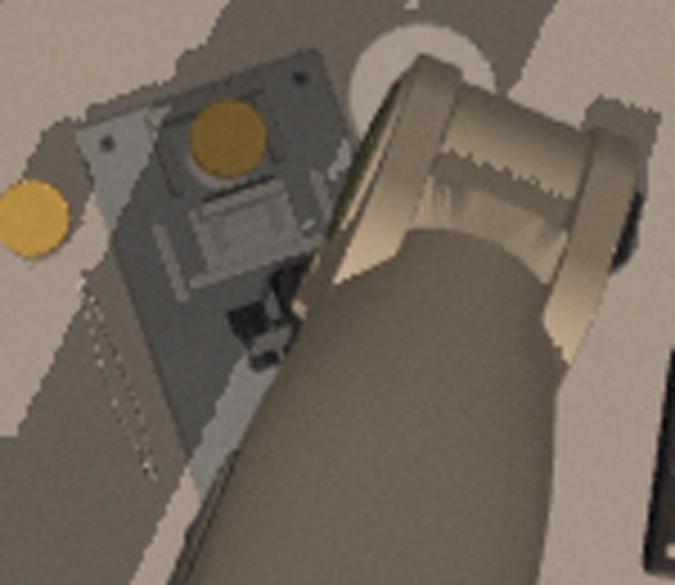

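The top view shows the keeper well forward: the left end of its rear bar is at (190,298) and the jaw at (240,195), near the jar. I'll convert the rear bar's position to clamp x.

```bash
python3 - <<'E'
from h import *
d=dict(np.load("top0.npz"))
o=np.array([.559,-.130,0]);a=.3004;X=np.array([np.cos(a),np.sin(a),0]);Y=np.array([-X[1],X[0],0])
for n,p in dict(bar0=(212,340),bar1=(190,301),barmid=(240,284)).items():
    q=ray(d,*(np.array(p)/4.5-.4+[250,110]),.028); print(n,((q-o)@X*1e3).round(1),((q-o)@Y*1e3).round(1))
E
```

```text
bar0 -21.3 43.4
bar1 5.2 48.1
barmid 5.2 16.4
```

The bar's face is at about 5 mm, and closed is about 9 mm, so there are a few mm left. I'll creep on until the force rises.

```bash
python3 -m handwheel '[[-0.5,0,0,0,0],[-1,0,0,0,0],[-1.5,0,0,0,0],[-2,0,0,0,0],[-2,0,0,0,0]]'; python3 -m handwheel '[[-0.5,0,0,0,0],[-1,0,0,0,0],[-1,0,0,0,0]]'; python3 -m handwheel '[[-0.5,0,0,0,0],[-1,0,0,0,0],[-1,0,0,0,0]]'
```

```text
clock: 11.1
tcp_pos: [0.5295, -0.1608, 0.0013]
orientation: [-0.002, -0.149, 0.989, -0.0]
wrist_force: [-7.7, -4.1, 3.6]
finger_gap: -0.0
grip_force: 3.9
clock: 11.4
tcp_pos: [0.5295, -0.1608, 0.0014]
orientation: [-0.002, -0.149, 0.989, -0.001]
wrist_force: [-9.7, -5.4, 7.0]
finger_gap: -0.0
grip_force: 5.3
clock: 11.7
tcp_pos: [0.5296, -0.1608, 0.0014]
orientation: [-0.003, -0.149, 0.989, -0.001]
wrist_force: [-13.0, -5.0, 9.0]
finger_gap: -0.0
grip_force: 6.8
```

The force rises with no further motion, so the knob is at the corner stop. Next: back off, then go round to its right side.

```bash
python3 -m handwheel '[[4,0,0,0,0],[10,0,0,0,0],[16,0,0,0,0],[16,-10,0,0,0],[16,-22,0,0,0],[16,-34,0,0,0],[16,-42,0,0,0],[16,-42,0,0,0]]'; python3 -c "from h import *; rel(-12,-63,0)"
```

```text
clock: 12.5
tcp_pos: [0.5312, -0.2063, 0.0013]
orientation: [0.0, -0.149, 0.989, -0.0]
wrist_force: [-0.3, -0.6, -0.9]
finger_gap: -0.0001
grip_force: 0.0
clamp -49.2 -64.6 0.0013 shift [-37.2   1.7   1.3] turn -0.002 F [-0.29 -0.61 -0.93] t 12.5 q [-0.51  0.43 -0.28  0.85  0.   -0.81] gap -0.00014811053348497374
```

```bash
python3 -m handwheel '[[-12,0,0,0,0],[-24,0,0,0,0],[-33,0,0,0,0],[-37,0,0,0,0],[-37,3,0,0,0],[-37,6,0,0,0],[-37,8,0,0,0],[-37,10,0,0,0]]'; python3 -m handwheel '[[0,2,0,0,0],[0,4,0,0,0],[0,6,0,0,0],[0,8,0,0,0],[0,10,0,0,0],[0,12,0,0,0],[0,14,0,0,0],[0,14,0,0,0]]';  python3 - <<'E'
from h import *; rel(-12,-11,0)
from workcell import imaging
d=imaging.read_camera("scene");c=d["color"]; cv2.imwrite("pics/s4.png",cv2.resize(c[150:280,230:400],None,fx=4.5,fy=4.5,interpolation=cv2.INTER_CUBIC))
E
```

```text
clock: 13.3
tcp_pos: [0.5622, -0.1837, 0.0013]
orientation: [-0.0, -0.149, 0.989, 0.0]
wrist_force: [-0.3, 0.6, -0.3]
finger_gap: 0.0002
grip_force: 0.0
clock: 14.1
tcp_pos: [0.5584, -0.1704, 0.0013]
orientation: [0.0, -0.15, 0.989, 0.0]
wrist_force: [-0.4, -0.3, -0.3]
finger_gap: -0.0002
grip_force: 0.1
clamp -12.5 -38.4 0.0013 shift [-0.5 27.4  1.3] turn -0.0 F [-0.35 -0.35 -0.35] t 14.1 q [-0.43  0.46 -0.24  0.87  0.   -0.73] gap -0.0001579557384934611
```

View pics/s4.png

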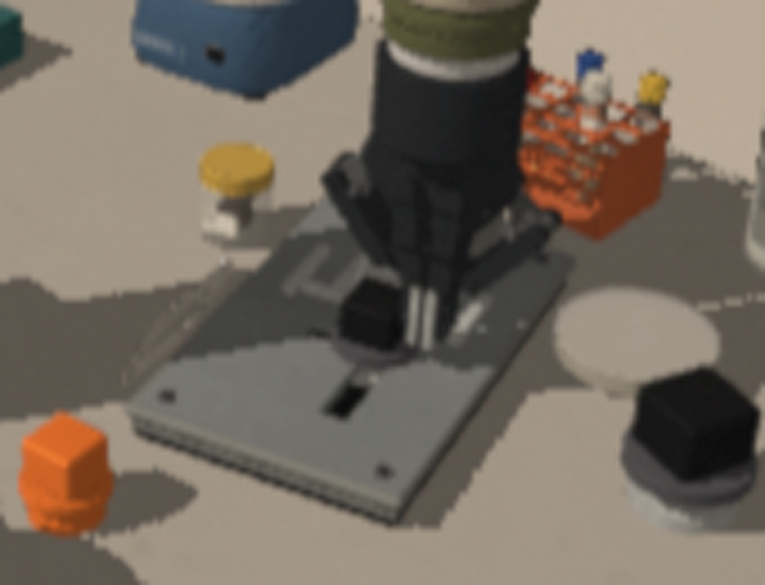

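The fingertips at (425,320) press on the knob's right side. The knob, at (372,315), has turned into the short leg, with the slot end showing at (320,333). Carrying on to the end.

```bash
python3 -m handwheel '[[0,2,0,0,0],[0,4,0,0,0],[0,6,0,0,0],[0,8,0,0,0],[0,10,0,0,0],[0,12,0,0,0],[0,14,0,0,0],[0,16,0,0,0]]'; python3 -m handwheel '[[0,1.5,0,0,0],[0,3,0,0,0],[0,4.5,0,0,0],[0,6,0,0,0],[0,7.5,0,0,0],[0,9,0,0,0],[0,9,0,0,0]]';  python3 -m handwheel '[[0,0.5,0,0,0],[0,1,0,0,0],[0,1.5,0,0,0],[0,2,0,0,0],[0,2,0,0,0]]'; python3 -m handwheel '[[0,0.5,0,0,0],[0,1,0,0,0],[0,1.5,0,0,0],[0,2,0,0,0],[0,2,0,0,0]]'; python3 -c "from h import *; rel(-12,-9,0)"
```

```text
clock: 14.95
tcp_pos: [0.5537, -0.1551, 0.0013]
orientation: [0.0, -0.15, 0.989, 0.0]
wrist_force: [0.8, -0.5, 0.5]
finger_gap: 0.0003
grip_force: 0.4
clock: 15.65
tcp_pos: [0.551, -0.1464, 0.0013]
orientation: [-0.0, -0.15, 0.989, 0.0]
wrist_force: [0.3, -0.5, -0.6]
finger_gap: 0.0
grip_force: 0.0
clock: 16.15
tcp_pos: [0.5505, -0.1447, 0.0013]
orientation: [0.0, -0.15, 0.989, 0.0]
wrist_force: [0.8, -0.4, 0.5]
finger_gap: 0.0002
grip_force: 0.2
clock: 16.65
tcp_pos: [0.5498, -0.1428, 0.0013]
orientation: [0.0, -0.15, 0.989, 0.0]
wrist_force: [0.7, -0.6, -0.3]
finger_gap: 0.0001
grip_force: 0.2
clamp -12.5 -9.5 0.0013 shift [-0.5  0.5  1.3] turn -0.0 F [ 0.68 -0.56 -0.26] t 16.65 q [-0.4   0.43 -0.28  0.85  0.   -0.7 ] gap 0.00012449448867528365
```

```bash
python3 -m handwheel '[[0,0.5,0,0,0],[0,1,0,0,0],[0,1.5,0,0,0],[0,2,0,0,0],[0,2,0,0,0]]'; python3 -m handwheel '[[0,0.5,0,0,0],[0,1,0,0,0],[0,1.5,0,0,0],[0,1.5,0,0,0]]'; python3 -m handwheel '[[0,0.5,0,0,0],[0,1,0,0,0],[0,1.5,0,0,0],[0,1.5,0,0,0]]'
```

```text
clock: 17.15
tcp_pos: [0.5493, -0.1409, 0.0013]
orientation: [0.0, -0.15, 0.989, 0.0]
wrist_force: [0.7, -1.0, 0.4]
finger_gap: 0.0
grip_force: 0.2
clock: 17.55
tcp_pos: [0.5488, -0.1395, 0.0013]
orientation: [0.0, -0.15, 0.989, 0.0]
wrist_force: [0.1, -0.6, -0.2]
finger_gap: 0.0
grip_force: 0.2
clock: 17.95
tcp_pos: [0.5484, -0.138, 0.0013]
orientation: [0.0, -0.15, 0.989, 0.0]
wrist_force: [-0.1, -0.1, 0.6]
finger_gap: -0.0001
grip_force: 0.2
```

```bash
python3 -m handwheel '[[0,0.5,0,0,0],[0,1,0,0,0],[0,1.5,0,0,0],[0,1.5,0,0,0]]'; python3 -m handwheel '[[0,0.5,0,0,0],[0,1,0,0,0],[0,1.5,0,0,0],[0,1.5,0,0,0]]'; python3 -m handwheel '[[0,0.5,0,0,0],[0,1,0,0,0],[0,1,0,0,0]]'; python3 -c "from h import *; rel(-12,-9,0)"
```

```text
clock: 18.35
tcp_pos: [0.5482, -0.137, 0.0014]
orientation: [0.0, -0.149, 0.989, -0.0]
wrist_force: [-0.8, -2.8, 0.6]
finger_gap: -0.0001
grip_force: 0.9
clock: 18.75
tcp_pos: [0.5483, -0.1364, 0.002]
orientation: [0.001, -0.149, 0.989, -0.001]
wrist_force: [0.5, -4.9, 2.6]
finger_gap: 0.0001
grip_force: 2.6
clock: 19.05
tcp_pos: [0.5484, -0.1361, 0.0023]
orientation: [0.001, -0.149, 0.989, -0.002]
wrist_force: [0.6, -7.4, 3.1]
finger_gap: -0.0002
grip_force: 3.4
clamp -11.9 -2.7 0.0023 shift [ 0.1 -6.3  2.3] turn -0.001 F [ 0.58 -7.37  3.06] t 19.05 q [-0.38  0.42 -0.3   0.85 -0.   -0.68] gap -0.00016489384867286836
```

The knob is at its stop, with the force rising and no further motion. I'll press 1 mm more to seat it, then back away to the right and up.

```bash
python3 -m handwheel '[[0,1,0,0,0],[0,1,0,0,0],[0,-4,0,0,0],[0,-12,0,0,0],[0,-20,0,0,0],[0,-26,0,0,0],[0,-28,0,0,0]]'; python3 -m handwheel '[[0,0,-20,0,0],[0,0,-55,0,0],[0,0,-95,0,0],[0,0,-140,0,0],[0,0,-150,0,0]]'; python3 -m handwheel '[[20,-25,0,0,0],[45,-60,0,0,0],[70,-100,0,0,0],[95,-140,0,0,0],[120,-180,0,0,0],[140,-200,0,0,0],[140,-200,0,0,0]]'
python3 - <<'E'
from h import *; rel(-12,-9,0)
from workcell import imaging
o=np.array([.559,-.130,0]);a=.3004;X=np.array([np.cos(a),np.sin(a),0]);Y=np.array([-X[1],X[0],0])
d=imaging.read_camera("top");c=d["color"];cv2.imwrite("pics/t3.png",cv2.resize(c[110:240,230:400],None,fx=4.5,fy=4.5,interpolation=cv2.INTER_CUBIC))
W=np.zeros(c.shape[:2],bool);W[140:210,275:340]=1
for s,ct,m in blobs(W&(c.max(2)<45)): q=ray(d,*ct,.054); print(s,ct.round(1),((q-o)@X*1e3).round(1),((q-o)@Y*1e3).round(1))
E
```

```text
clock: 19.75
tcp_pos: [0.5557, -0.1617, 0.001]
orientation: [0.0, -0.149, 0.989, 0.0]
wrist_force: [0.5, 0.1, 0.7]
finger_gap: 0.0002
grip_force: 0.0
clock: 20.25
tcp_pos: [0.5582, -0.1621, 0.1569]
orientation: [0.004, -0.15, 0.989, -0.002]
wrist_force: [0.9, -0.8, 0.7]
finger_gap: 0.0004
grip_force: 0.0
clock: 20.95
tcp_pos: [0.4789, -0.397, 0.15]
orientation: [-0.001, -0.147, 0.989, 0.0]
wrist_force: [0.2, 0.2, 0.6]
finger_gap: -0.0001
grip_force: 0.0
clamp -155.5 -231.3 0.15 shift [-142.5  223.   150. ] turn -0.005 F [0.24 0.25 0.64] t 20.95 q [-0.82  0.42  0.09  1.24 -0.   -1.12] gap -9.995220050572241e-05
321 [310.9 181.9] -27.0 7.9
```

View pics/t3.png

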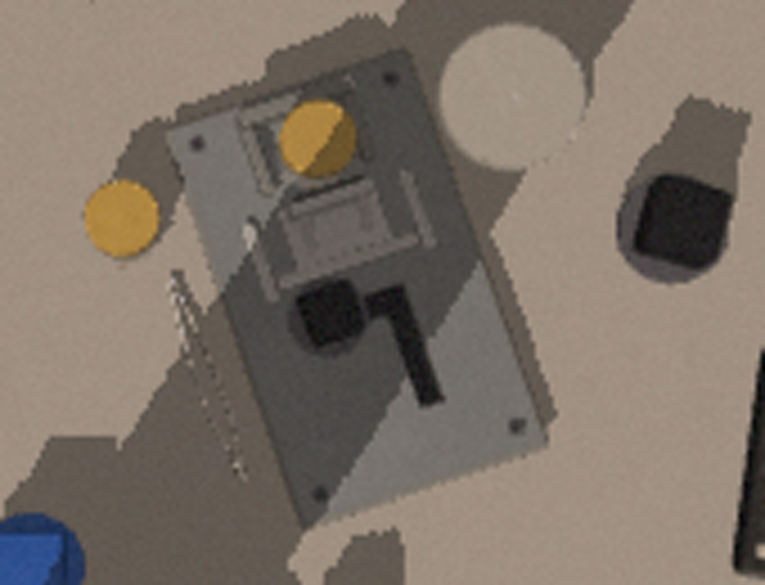

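The top view shows the knob at (333,313), at the left end of the short leg. The slot is open behind it, the keeper is closed at (335,225), the jar stands at (318,138), and the bystanders are unmoved. One check of the knob's position before handing in.

```bash
python3 - <<'E'
from h import *
d=dict(np.load("top0.npz"))
o=np.array([.559,-.130,0]);a=.3004;X=np.array([np.cos(a),np.sin(a),0]);Y=np.array([-X[1],X[0],0])
f=lambda p,z:(lambda q:[((q-o)@X*1e3).round(1),((q-o)@Y*1e3).round(1)])(ray(d,*(np.array(p)/4.5-.4+[230,110]),z))
print("knob",f((333,313),.054),"slot start end",f((432,403),.022),"corner outer",f((390,290),.022),"lid",f((318,138),.074),"bar",f((335,275),.028))
E
```

```text
knob [np.float64(-14.0), np.float64(23.8)] slot start end [np.float64(-82.0), np.float64(-18.3)] corner outer [np.float64(-9.4), np.float64(-17.4)] lid [np.float64(84.0), np.float64(0.5)] bar [np.float64(9.3), np.float64(11.7)]
```

```bash
python3 -c "
from workcell import workorder; print(workorder.hand_in())"
```

```text
the job is handed in; nothing more can be done
None
```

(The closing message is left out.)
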